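# Seat the rotor on the centrifuge spindle

### The job

Fit the rotor into the microcentrifuge and close up: lower the rotor by its knob onto the tapered spindle, turn it with only a light push until it drops over the drive pins and sits fully home and centred on the taper, let go of it, then shut the clear cover all the way. Do not force the rotor, down or round, or drop it on the spindle, and leave the other things on the bench alone.

Things in the scene. Friction and masses are not known exactly. Their poses are not given: they have to be found in the camera images.
- centrifuge: Round white microcentrifuge, 170 mm across (control panel 15 mm farther out at the front), standing fast on the bench. Origin: centre of its underside, on the spindle axis; x points from the control panel (front) to the cover hinge (rear), z up. Open bowl, 120 mm across inside, rim at z = 105 mm, bowl floor at z = 60 mm; the spindle stands in its middle.
- flange (a point): Middle of the spindle's flange (64 mm across), 68 mm over the centrifuge's underside, axes as the centrifuge's. On it stand two upright drive pins, 5 mm thick, 6 mm tall, each 26 mm from the axis, on either side of it. At which angle they stand changes from start to start and is not measured. A brake holds the spindle against turning, up to 1.2 N m; its rubber mounts give 1 mm downward for 5 N.
- spindle_tip (a point): Tip of the spindle's greased steel cone, 93 mm over the centrifuge's underside. The cone is 16 mm across 1 mm below the tip, 26 mm across 16 mm below it. All contact forces between rotor and centrifuge, added up, must stay under 40 N. On the cone a downward push counts threefold (wedge), so push with about 5 N only; once dropped in, do not turn the rotor further against the pins.
- seat (a point): Point on the spindle axis, 69 mm over the centrifuge's underside, axes as the centrifuge's: the rotor's origin is here when the rotor is fully home on the cone under its own weight. While it only rests on the drive pins, its origin is 5 mm higher and it can shift sideways by 1.7 mm.
- rotor: Aluminium rotor, 92 mm across, about 0.36 kg: a dish with 12 tube holes and a black fluted lifting knob in the middle; stands upright on the bench at the start. Origin: centre of its underside; z up along its axis. Rim top at z = 38 mm, the highest part besides the knob; knob 31 mm across from z = 42 to 70 mm.
- knob (a point): Point on the rotor's axis, 58 mm over its underside, in the middle of the knob: where to grip.
- bore (a point): Point on the rotor's axis, 8 mm over its underside, axes as the rotor's. From here the bore narrows upward to fit the cone, 26 to 14 mm across over 18 mm; below, it is 29 mm across. Four slots for the two drive pins, 7.5 mm wide, 8 mm deep, open downward at the rotor's +x, +y, -x and -y sides: it drops home once in every quarter turn, within about 0.05 rad.
- cover (a joint): Angle of the clear domed cover on its rear hinge: 0 shut, about 1.75 to 1.9 rad as found (open, leaning back). The hinge's friction (about 0.16 N m) holds it at any angle. Shut, its inside stands 2 mm over the seated rotor's knob.
- cover_tab (a point): Middle of the outer edge of the cover's tab, a grey plate 24 mm long, 44 mm wide and 6 mm thick at the cover's front edge, 166 mm from the hinge axis. Shut, it is at the front, 108 mm over the bench; open, it is the cover's highest part. Axes as the cover's: x from tab to hinge, z to the outside of the dome (up when shut).
- cover_hinge (a point): Middle of the cover's hinge axis, 79 mm behind the spindle axis, 105.5 mm over the centrifuge's underside; the axis runs along the centrifuge's y.
- vial_rack: Orange vial stand, 75 x 120 x 75 mm, a bystander. Origin: centre of its underside.
- tape_roll: Roll of tape lying flat, 60 mm across, 19 mm tall, a bystander. Origin: centre of its underside.
- snap_bottle: Small bottle with a light blue cap, 57 mm across, 98 mm tall, a bystander. Origin: centre of its underside.

How it is judged (in metres and radians):
On the way:
1. the rotor is fully home on the spindle: its underside within 1.5 mm of the seat height and 1.5 mm of the axis, upright within 0.03 rad, let go by the fingers (z of rotor in the frame of seat below 0.0015 m and horizontal distance between rotor and seat below 0.0015 m and angle between rotor's own z axis and vertical below 0.03 rad and contact force between the fingers and rotor below 0.1 N), for 0.2 s.
At the end, for the whole second after the job is handed in: The rotor sits on the spindle, its origin within 1.5 mm of the seat in height and sideways, upright within 0.03 rad and at rest, and the cover is shut to within 0.03 rad (z of rotor in the frame of seat between -0.003 and 0.0015 m and horizontal distance between rotor and seat below 0.0015 m and angle between rotor's own z axis and vertical below 0.03 rad and linear speed of rotor below 0.01 m/s and value of joint cover below 0.03 rad); the robot touches nothing.
It fails at once if the contact forces between the rotor and the centrifuge add up to more than 40 N (rotor forced down, turned against the pins, or dropped) (contact force between rotor and centrifuge above 40 N).
It fails at once if a bystander is moved by more than 25 mm (distance of any of vial_rack, tape_roll, snap_bottle from where it was at the start of the episode above 0.025 m).
It also fails if it takes over 67 s, if anything falls off the work surface, if the arm or the gripper's body presses on something with over 40 N, if the wrist force passes 120 N, or if a joint passes its speed limit or range.

### The arm

A 6-joint arm with a two-finger parallel gripper is mounted at the origin on a cart in front of the work surface, level with it; the furniture and walls round the work are solid. World frame = base frame: x ahead of the robot, y to its left, z up, the work surface at z = 0. Lengths are in m, angles in degrees, forces in N, time in s.
With the tool pointing down it reaches from about 0.4 to 0.825 m from the base axis. Payload 7 kg.
Tool frame: the origin (TCP) lies midway between the tips of the shut fingers; the grasp point (between the pads) lies 19 mm behind it (env.grip_depth is the distance from the TCP to the grasp point, in m); z points along the fingers, y is the line along which they close (so a half turn about z gives the same grasp; the last joint's range is limited). The gripper opens to 85 mm and grips with 20 to 120 N. Pads are 22 mm wide; open, the fingers measure 114 mm over their backs; the gripper's body (76 mm by 85 mm) begins 54 mm behind the grasp point. The pads swing forward as they close: fully open they stand 13 mm farther back than shut.
Start: joints at [83.085, 20.546, 0.682, 0, -70.136, -16.507], TCP at [0.268, 0.619, 0.231] pointing down, gripper open.
Joint ranges: [-176.03, 176.03], [-82.01, 121.73], [-58.28, 71.71], [-173.87, 95.51], [-174.79, -0.11], [-173.66, 173.66]. Speed limits (degrees/s): [136.94, 136.94, 172.46, 180, 180, 180].

### API

Orientations are given as a 3x3 rotation matrix whose columns are the frame's x, y, z axes.
In Python, from bench import env gives the robot as it stands.
- The arm moves only by the shell command python3 -m creep 'ROWS' [FORCE]. ROWS is JSON, a list of rows, each an object with "slide": the shift along the world's x, y, z in mm, a list of three; "yaw": the turn about the world's z in degrees; "jaw": the finger opening in mm, from 0 to 85.4. In form: [{"slide": [tx, ty, tz], "yaw": yaw, "jaw": jaw}, ...]. A call has 1 to 20 rows; each row is the pose to reach, as a shift and turn from the pose commanded when the call began; what a row does not reach only later rows make up. A row lasts 1/12 s, in which the tool goes at most 41.7 mm and 7.16 degrees, less where a joint would pass 70% of its speed; a pose out of reach is approached as far as the arm can. A call with a gripper value outside its range is refused whole. The fingers move at their own pace and stop on an object; FORCE is the grip in N (left out, the last holds). Time passes only in rows, so rows that repeat a pose let the fingers close. It gives the time, the measured TCP pose, the force, the opening and the grip force at its end, in the units of the state.
- env.sense(): the state, without advancing time (a new reading comes with each control period).
- env.camera(name): name is "scene" or "top" or "wrist"; returns a dict with "pixels" (420x560x3 uint8, red, green, blue), "mtx" (3x3 intrinsics, pixels), "xyz" and "rotation" of the camera in the world. Camera axes: x right, y down, z forward; pixel columns grow to the right and rows downward; lengths in m; the calibration is good to about 2 mm. A picture is of the moment at which its call begins. There is no depth.
- env.hand_in(): hands the job in; it is judged then, once.
The state is a dict: "time_s": time; "qpos": joint angles; "dq": joint speeds; "effort": joint torques, N m; "position": TCP position; "ee_rot": TCP orientation; "contact_force": force on the tool from outside, world axes, zero at the start; "wrist_torque": the same for the moment, N m; "width": finger opening in m; "grip_force": force on a finger pad.
Only numpy, scipy, OpenCV 4.12 (cv2) and the standard library are available. Lean on these libraries where they do the work, as an engineer would, in place of code of your own. Each camera call takes 0.05 s, during which the arm holds its last target. There are 200 camera calls.

## Working session

There is one attempt and no reset: what is moved stays moved. The work goes in short steps, Python scripts to look and compute and a shell command to move; the robot and the scene stay as the last step left them, time stands still between calls to the robot, and variables do not carry over. Pictures are saved under pics/ and viewed, at most 10 in all, crops included, and the job is handed in when it is done.

```bash
mkdir -p pics; ls; cat > h.py <<'E'
import numpy as np,cv2
from bench import env
def shot(n,f=None):
    c=env.camera(n)
    if f: cv2.imwrite('pics/'+f,c['pixels'][:,:,::-1])
    return c
def ray(c,u,v):
    d=np.array(c['rotation'])@np.linalg.inv(c['mtx'])@np.array([u,v,1.]); return np.array(c['xyz']),d/np.linalg.norm(d)
def plane(c,u,v,z):
    o,d=ray(c,u,v); return o+d*(z-o[2])/d[2]
def tri(*a):
    A=np.zeros((3,3));b=np.zeros(3);rs=[ray(*x) for x in a]
    for o,d in rs: P=np.eye(3)-np.outer(d,d);A+=P;b+=P@o
    p=np.linalg.solve(A,b); return p,[np.linalg.norm(np.cross(p-o,d)) for o,d in rs]
def proj(c,p):
    q=np.array(c['mtx'])@np.array(c['rotation']).T@(np.array(p)-np.array(c['xyz'])); return q[:2]/q[2]
E
python3 - <<'E'
from h import *
import pickle
cs={n:shot(n) for n in('scene','top','wrist')}
pickle.dump(cs,open('c0.pkl','wb'))
im=np.hstack([cs['scene']['pixels'],cs['top']['pixels']])[:,:,::-1]
for n in cs: cv2.imwrite(f'pics/{n}0.png',cs[n]['pixels'][:,:,::-1]); print(n,cs[n]['xyz'],np.round(cs[n]['rotation'],3).tolist(),np.round(cs[n]['mtx'],1).tolist())
print(env.sense())
E
```

```text
pics
scene [ 0.17968906 -0.86469576  0.67347231] [[0.902, -0.286, 0.322], [-0.431, -0.576, 0.695], [-0.014, -0.766, -0.643]] [[419.7, 0.0, 277.8], [0.0, 419.7, 207.5], [0.0, 0.0, 1.0]]
top [ 0.3327553  -0.19477284  1.20758337] [[0.016, -0.994, 0.109], [-1.0, -0.018, -0.018], [0.02, -0.108, -0.994]] [[399.3, 0.0, 286.2], [0.0, 399.3, 210.7], [0.0, 0.0, 1.0]]
wrist [0.32801381 0.59192439 0.3739216 ] [[-0.398, -0.885, -0.243], [-0.917, 0.385, 0.103], [0.002, 0.264, -0.965]] [[310.4, 0.0, 277.1], [0.0, 310.4, 212.8], [0.0, 0.0, 1.0]]
{'time_s': 0.15, 'qpos': array([ 8.30858365e+01,  2.05807866e+01,  6.44828320e-01, -1.34370050e-02,
       -7.01354650e+01, -1.65074918e+01]), 'dq': array([ 0.06879643, -0.13081633,  0.1837097 , -0.02439375, -0.05323806,
        0.02374077]), 'effort': array([-1.40561733e-03, -5.83877528e+01,  2.93651712e+01,  6.94045857e+00,
       -4.18641837e-03, -3.07134712e-06]), 'position': array([0.26818868, 0.61903356, 0.23058887]), 'ee_rot': array([[ 9.17572748e-01, -3.97567750e-01, -3.69025700e-04],
       [-3.97567896e-01, -9.17571960e-01, -1.21094506e-03],
       [ 1.42825068e-04,  1.25784296e-03, -9.99999199e-01]]), 'contact_force': array([-0.13741691, -0.15082832, -0.79004793]), 'wrist_torque': array([-0.01596947,  0.04331355, -0.01760625]), 'grip_force': 0.0, 'width': 0.08524580204636406}
```

View pics/scene0.png

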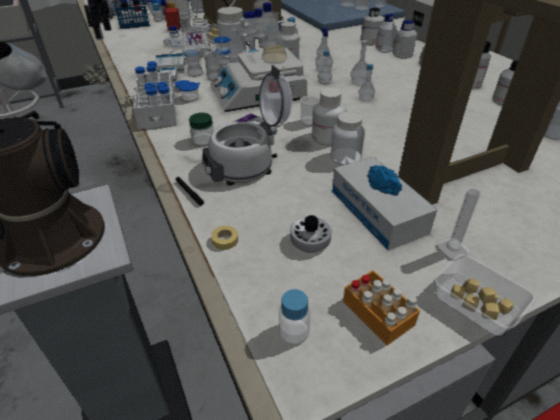

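View pics/top0.png

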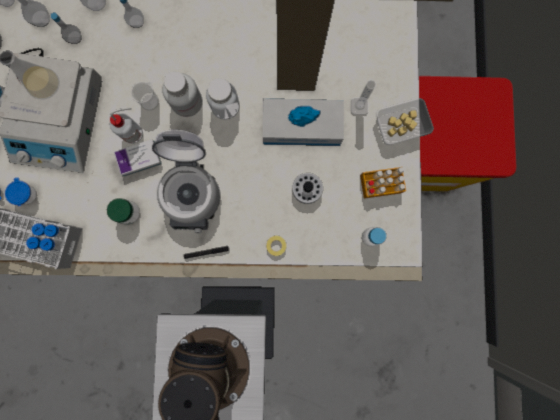

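The scene view shows the rotor at (311,233) with its knob at (311,222), and the centrifuge at (240,150) with the cover leaning back. In the top view the rotor is at (307,188), the spindle at about (187,194) and the cover at (180,148).

```bash
python3 - <<'E'
from h import *
import pickle
cs=pickle.load(open('c0.pkl','rb'))
def crop(n,x,y,w,h,s): return cv2.resize(cs[n]['pixels'][y:y+h,x:x+w,::-1],(w*s,h*s),interpolation=cv2.INTER_CUBIC)
a=crop('scene',200,60,100,75*1,4);a=crop('scene',200,60,100,130,4)
b=crop('top',145,120,100,120,4)
c=np.zeros((560,800,3),np.uint8)
c[:520,:400]=a; c[:480,400:]=b
cv2.imwrite('pics/cent.png',c)
t,s=cs['top'],cs['scene']
# knob: dark blobs
for n,x,y,w,h in(('top',290,172,34,34),('scene',290,205,44,50)):
    g=cs[n]['pixels'][y:y+h,x:x+w].max(2)
    k,l,st,ce=cv2.connectedComponentsWithStats((g<60).astype(np.uint8))
    print(n,[(st[i,:].tolist(),(ce[i]+[x,y]).round(1).tolist()) for i in range(1,k) if st[i,4]>8])
print(tri((t,307.5,187.5),(s,311,222)), plane(t,188,193,.1),plane(s,240,150,.09))
E
```

```text
top [([13, 10, 10, 11, 83], [307.7, 186.7])]
scene [([11, 11, 17, 17, 202], [310.4, 223.7]), ([30, 19, 4, 3, 10], [321.5, 225.0]), ([5, 26, 12, 10, 29], [299.7, 235.4]), ([1, 32, 11, 12, 24], [295.3, 243.2])]
(array([ 0.52888242, -0.27754248,  0.0596603 ]), [np.float64(0.0015081049483336507), np.float64(0.0015081049483337008)]) [0.4986612  0.05957195 0.1       ] [0.48360861 0.01863847 0.09      ]
```

View pics/cent.png

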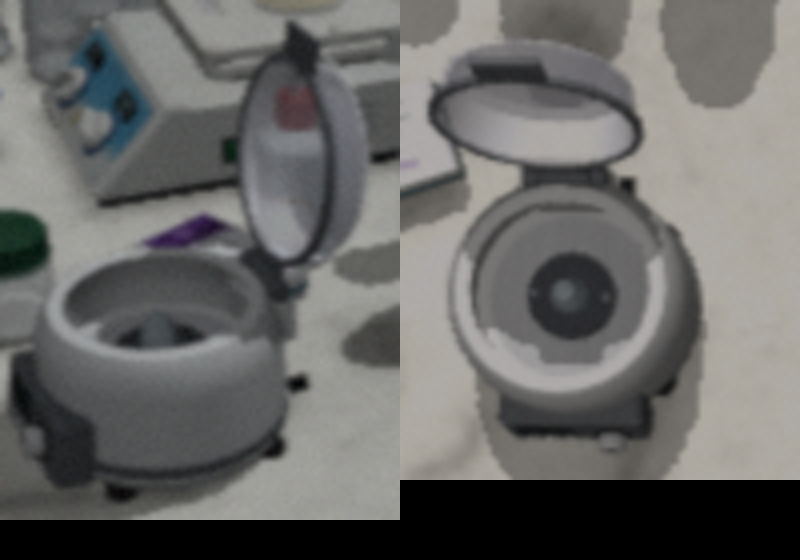

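The crop shows the spindle flange at top pixel (188,194). Its two pins lie left and right of it, at about (179,194) and (197,194), close to the world y axis. The cover tab is near (173,138) in the top view. On the way to the rotor I'll fly over the bowl and look with the wrist camera.

```bash
python3 -m creep '[{"slide":[100,-250,70],"yaw":-30,"jaw":85},{"slide":[100,-250,70],"yaw":-30,"jaw":85},{"slide":[100,-250,70],"yaw":-30,"jaw":85},{"slide":[100,-250,70],"yaw":-30,"jaw":85},{"slide":[222,-569,70],"yaw":-66.6,"jaw":85},{"slide":[222,-569,70],"yaw":-66.6,"jaw":85},{"slide":[222,-569,70],"yaw":-66.6,"jaw":85},{"slide":[222,-569,70],"yaw":-66.6,"jaw":85},{"slide":[222,-569,70],"yaw":-66.6,"jaw":85},{"slide":[222,-569,70],"yaw":-66.6,"jaw":85},{"slide":[222,-569,70],"yaw":-66.6,"jaw":85},{"slide":[222,-569,70],"yaw":-66.6,"jaw":85},{"slide":[222,-569,70],"yaw":-66.6,"jaw":85},{"slide":[222,-569,70],"yaw":-66.6,"jaw":85},{"slide":[222,-569,70],"yaw":-66.6,"jaw":85},{"slide":[222,-569,70],"yaw":-66.6,"jaw":85},{"slide":[222,-569,70],"yaw":-66.6,"jaw":85},{"slide":[222,-569,70],"yaw":-66.6,"jaw":85}]'
python3 - <<'E'
from h import *
import pickle
pickle.dump(shot('wrist','w1.png'),open('w1.pkl','wb'))
E
```

```text
time_s: 1.65
position: [0.4901, 0.0502, 0.301]
ee_rot: [[-0.002, -1.0, -0.0], [-1.0, 0.002, 0.0], [-0.0, 0.0, -1.0]]
contact_force: [0.5, 0.4, -0.3]
width: 0.0846
grip_force: 0.0
```

View pics/w1.png

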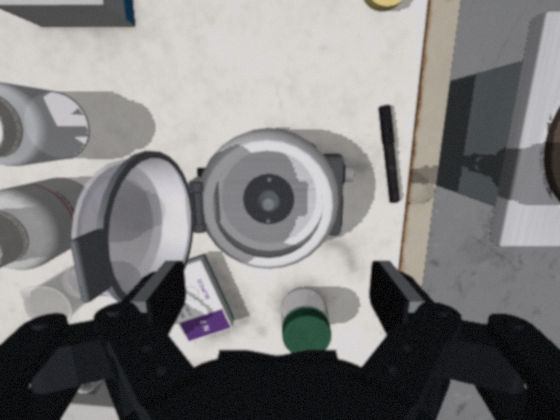

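The wrist view shows the flange at about (268,199), the cone tip at (268,203) and the pins at about (266,180) and (270,219). The cover is at the left and its tab near (90,265). I'll take a closer second view.

```bash
python3 -m creep '[{"slide":[-20,20,-40],"yaw":0,"jaw":85},{"slide":[-20,20,-80],"yaw":0,"jaw":85},{"slide":[-20,20,-80],"yaw":0,"jaw":85},{"slide":[-20,20,-80],"yaw":0,"jaw":85}]' | head -3
python3 - <<'E'
from h import *
import pickle
c2=shot('wrist');pickle.dump(c2,open('w2.pkl','wb'))
c1=pickle.load(open('w1.pkl','rb'));t=pickle.load(open('c0.pkl','rb'))['top']
def blob(c,p,lo=55):
    im=cv2.GaussianBlur(c['pixels'],(3,3),0).max(2); 
    m=(im<lo).astype(np.uint8)
    k,l,st,ce=cv2.connectedComponentsWithStats(m)
    i=min(range(1,k),key=lambda i:np.hypot(*(ce[i]-p)) if st[i,4]>150 else 1e9)
    cn=max(cv2.findContours((l==i).astype(np.uint8),cv2.RETR_EXTERNAL,cv2.CHAIN_APPROX_NONE)[0],key=len)
    return cv2.fitEllipse(cv2.convexHull(cn)) if len(cn)>5 else None
p=proj(c2,[.494,.058,.068]); print('guess',p)
e1=blob(c1,(268,199));e2=blob(c2,p);et=blob(t,(188,194));print(e1,e2,et)
for n,a in(('12',((c1,*e1[0]),(c2,*e2[0]))),('1t',((c1,*e1[0]),(t,*et[0]))),('12t',((c1,*e1[0]),(c2,*e2[0]),(t,*et[0])))): print(n,tri(*a))
print(plane(c1,*e1[0],.068),plane(c2,*e2[0],.068),plane(t,*et[0],.068))
x,y=map(int,e2[0]);A=cv2.resize(c2['pixels'][y-70:y+70,x-90:x+90],(720,560),interpolation=cv2.INTER_CUBIC)[:,:,::-1]
print('crop origin',x-90,y-70);cv2.imwrite('pics/w2c.png',A)
E
```

```text
time_s: 2.03
position: [0.4688, 0.0708, 0.22]
ee_rot: [[0.002, -1.0, -0.004], [-1.0, -0.002, -0.003], [0.003, 0.004, -1.0]]
guess [248.84889562 187.136188  ]
((305.5159606933594, 324.4300231933594), (31.93941307067871, 41.78386688232422), 81.98217010498047) ((396.300537109375, 139.78054809570312), (16.23607063293457, 143.5308380126953), 174.5699920654297) ((187.56558227539062, 193.69235229492188), (19.489139556884766, 19.64712142944336), 128.95855712890625)
12 (array([0.48654272, 0.00233127, 0.41555983]), [np.float64(0.0011058126568105247), np.float64(0.0011058126568105212)])
1t (array([0.46859584, 0.00048243, 0.4025727 ]), [np.float64(0.018707465926742252), np.float64(0.018707465926742155)])
12t (array([0.47173034, 0.00467548, 0.38981271]), [np.float64(0.017931318715662718), np.float64(0.006058720439727654), np.float64(0.02035423692779907)])
[0.44939675 0.2471142  0.068     ] [0.35609927 0.01329486 0.068     ] [0.50142347 0.0680761  0.068     ]
crop origin 306 69
```

View pics/w2c.png

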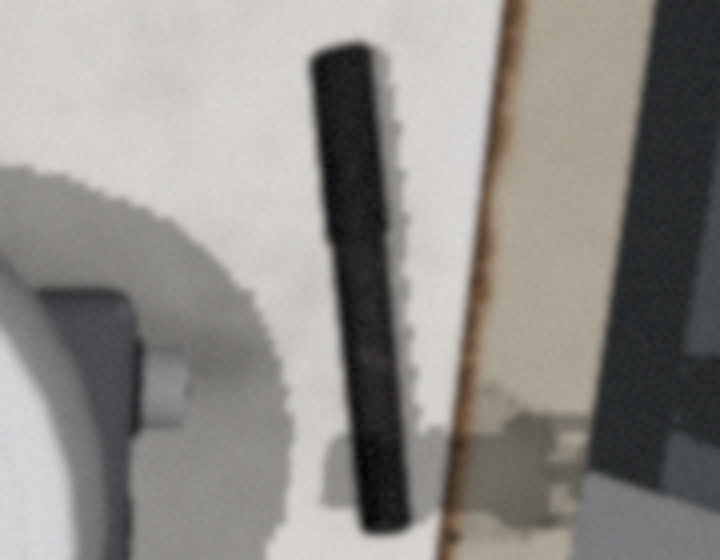

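That crop caught the marker pen, so the mask threshold was wrong. I'll redo it with the flange guess from the top view at (0.501, 0.068).

```bash
cat > fl.py <<'E'
from h import *
import pickle
c1,c2=[pickle.load(open(f'w{i}.pkl','rb')) for i in(1,2)];t=pickle.load(open('c0.pkl','rb'))['top']
out=[]
for c,g in((c1,np.array([268,199])),(c2,proj(c2,[.501,.068,.068]))):
    s=.032*c['mtx'][0][0]/(c['xyz'][2]-.068)
    x,y=map(int,g);w=int(1.35*s);im=c['pixels'][y-w:y+w,x-w:x+w].min(2)
    im=cv2.resize(im,None,fx=4,fy=4,interpolation=cv2.INTER_CUBIC)
    th,m=cv2.threshold(im,0,1,cv2.THRESH_OTSU+cv2.THRESH_BINARY_INV)
    k,l,st,ce=cv2.connectedComponentsWithStats(m);i=1+np.argmax(st[1:,4])
    cn=max(cv2.findContours((l==i).astype(np.uint8),cv2.RETR_EXTERNAL,cv2.CHAIN_APPROX_NONE)[0],key=len)
    e=cv2.fitEllipse(cv2.convexHull(cn)); f=np.array(e[0])/4+[x-w-.375,y-w-.375]
    print(g,s*2,th,f,np.array(e[1])/4); out.append((c,*f))
    # bright holes inside the disc
    hol=np.zeros_like(m);cv2.drawContours(hol,[cn],-1,1,-1);hol[l==i]=0
    k,l,st,ce=cv2.connectedComponentsWithStats(hol)
    for j in range(1,k):
        if st[j,4]>20:
            q=ce[j]/4+[x-w-.375,y-w-.375];print('  hole',st[j,4],q,plane(c,*q,.074)[:2])
    B=cv2.resize(im,(380,380));out[-1]+=(B,)
cv2.imwrite('pics/fl.png',np.hstack([o[3] for o in out]))
o=[a[:3] for a in out];print(tri(*o),tri(*o,(t,187.57,193.69)))
for a in o:print(plane(*a,.068))
E
python3 fl.py
```

```text
[268 199] 52.76939692481063 97.0 [268.28902054 198.4785614 ] [50.47320557 51.34655762]
  hole 66 [268.84469697 179.25      ] [0.49845907 0.04215753]
  hole 1767 [268.18031975 203.53331919] [0.49955673 0.07216374]
  hole 34 [267.75735294 220.84558824] [0.50030501 0.09434582]
[241.87874455 197.27279949] 67.20677840593225 94.0 [243.38023376 196.42685699] [64.12825775 65.86791992]
  hole 162 [243.         171.49537037] [0.49859708 0.04212206]
  hole 3118 [241.00617383 202.94996793] [0.50132068 0.07225232]
  hole 121 [242.625      224.97004132] [0.50037498 0.09433692]
(array([0.49954222, 0.06720948, 0.06776916]), [np.float64(1.7266574630798293e-06), np.float64(1.7266574630635274e-06)]) (array([0.49880614, 0.06427128, 0.08227731]), [np.float64(0.00044019910707276185), np.float64(0.0008231761695793974), np.float64(0.0006905790128318584)])
[0.4995357  0.06715944 0.068     ]
[0.49951735 0.06715812 0.068     ]
```

```bash
python3 -m creep '[{"slide":[0,-40,20],"yaw":0,"jaw":85},{"slide":[30,-80,20],"yaw":0,"jaw":85},{"slide":[60,-328,20],"yaw":0,"jaw":85},{"slide":[60,-328,20],"yaw":0,"jaw":85},{"slide":[60,-328,20],"yaw":0,"jaw":85},{"slide":[60,-328,20],"yaw":0,"jaw":85},{"slide":[60,-328,20],"yaw":0,"jaw":85},{"slide":[60,-328,20],"yaw":0,"jaw":85},{"slide":[60,-328,20],"yaw":0,"jaw":85},{"slide":[60,-328,20],"yaw":0,"jaw":85},{"slide":[60,-328,20],"yaw":0,"jaw":85}]' | head -3
python3 - <<'E'
from h import *
import pickle
c=shot('wrist','w3.png');pickle.dump(c,open('w3.pkl','wb'))
a=c['pixels'][:,:,::-1];b=cv2.imread('pics/fl.png');o=np.zeros((600,760,3),np.uint8);o[:380]=b;o[380:,:]=0
o[380:,:293]=cv2.resize(a,(293,220));cv2.imwrite('pics/m.png',o)
E
```

```text
time_s: 3.0
position: [0.5313, -0.2587, 0.2431]
ee_rot: [[-0.002, -1.0, 0.002], [-1.0, 0.002, -0.001], [0.001, -0.002, -1.0]]
```

View pics/m.png

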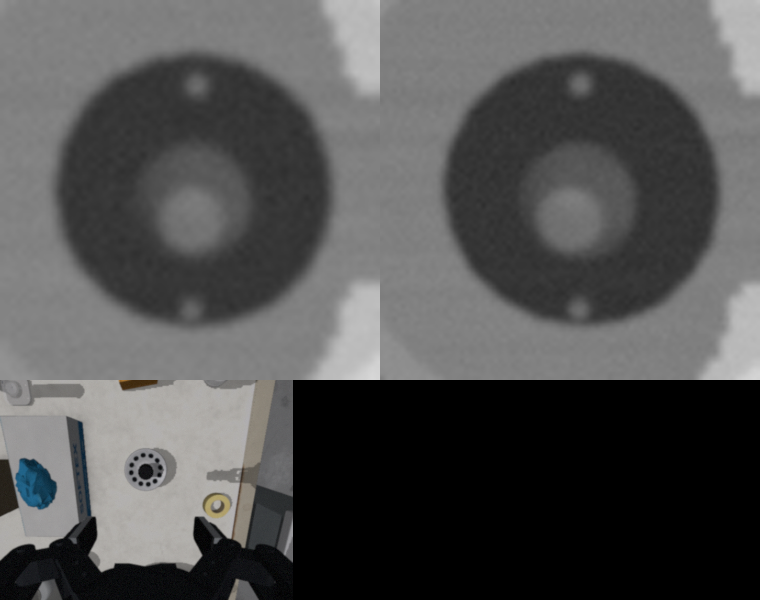

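In both wrist crops the flange is centred. By triangulation it's at (0.4995, 0.0672, 0.0678), with the pins at about 88° in the world. The rotor is in the wrist view at about (281,176), with 12 dark holes around the knob. I'll take a second, lower view of it.

```bash
python3 -m creep '[{"slide":[0,-15,-40],"yaw":0,"jaw":85},{"slide":[0,-15,-75],"yaw":0,"jaw":85},{"slide":[0,-15,-75],"yaw":0,"jaw":85},{"slide":[0,-15,-75],"yaw":0,"jaw":85},{"slide":[0,-15,-75],"yaw":0,"jaw":85}]' | head -3
cat > rot.py <<'E'
from h import *
import pickle
c3=pickle.load(open('w3.pkl','rb'));c4=shot('wrist');pickle.dump(c4,open('w4.pkl','wb'))
B=[];kn=[]
for c,g in((c3,(281,176)),(c4,proj(c4,[.529,-.278,.06]))):
    s=.046*c['mtx'][0][0]/(c['xyz'][2]-.04);x,y=map(int,g);w=int(1.25*s)
    rgb=cv2.resize(c['pixels'][y-w:y+w,x-w:x+w],None,fx=4,fy=4,interpolation=cv2.INTER_CUBIC);im=rgb.max(2)
    m=(im<75).astype(np.uint8);k,l,st,ce=cv2.connectedComponentsWithStats(m)
    off=np.array([x-w-.375,y-w-.375])
    L=[(st[j,4],ce[j]/4+off,j) for j in range(1,k) if st[j,4]>60]
    L.sort(key=lambda a:-a[0]);j=L[0][2]
    cn=max(cv2.findContours((l==j).astype(np.uint8),cv2.RETR_EXTERNAL,cv2.CHAIN_APPROX_NONE)[0],key=len)
    e=cv2.fitEllipse(cv2.convexHull(cn));f=np.array(e[0])/4+off;print('knob',L[0][:2],f,np.array(e[1])/4, plane(c,*f,.07)[:2],plane(c,*f,.06)[:2]);kn.append((c,*f))
    P=np.array([plane(c,*a[1],.034)[:2] for a in L[1:]]);
    if len(P)>3:
        ee=cv2.minEnclosingCircle((P*1000).astype(np.float32));A=np.c_[2*P,np.ones(len(P))];q=np.linalg.lstsq(A,(P**2).sum(1),rcond=None)[0]
        print('n',len(P),'centre',q[:2],'r',np.hypot(*(P-q[:2]).T).round(4),np.degrees(np.arctan2(P[:,1]-q[1],P[:,0]-q[0])).round(1)%30)
    B.append(cv2.resize(rgb,(400,400))[:,:,::-1])
print(tri(*kn));cv2.imwrite('pics/rot.png',np.hstack(B))
E
python3 rot.py
```

```text
time_s: 3.47
position: [0.5318, -0.2722, 0.1689]
ee_rot: [[0.002, -1.0, 0.002], [-1.0, -0.002, -0.001], [0.001, -0.002, -1.0]]
knob (np.int32(10897), array([278.50792649, 174.76120721])) [278.52777863 174.70503998] [29.40449905 30.06515884] [ 0.52865885 -0.28026636] [ 0.52863733 -0.278817  ]
n 12 centre [ 0.52931773 -0.27872055] r [0.0317 0.0315 0.0318 0.0319 0.0318 0.0319 0.0318 0.0318 0.0321 0.032
 0.032  0.0321] [ 9.5 11.2 10.1  9.  10.   9.4  9.9  9.5  9.5 10.4 10.2 10.1]
knob (np.int32(19650), array([279.58264631, 205.31765903])) [280.58784485 208.4724884 ] [37.47242355 51.5497818 ] [ 0.52776704 -0.2772665 ] [ 0.52767204 -0.27469725]
n 11 centre [ 0.52924912 -0.27873222] r [0.0319 0.0315 0.0319 0.0319 0.0318 0.032  0.0319 0.0318 0.0319 0.032
 0.0321] [ 9.7 10.9 10.  10.1  9.9 10.1  9.5  9.7  9.6  9.6  9.9]
(array([ 0.52837142, -0.28423195,  0.09720176]), [np.float64(0.0003467157035612402), np.float64(0.0003467157035610022)])
```

View pics/rot.png

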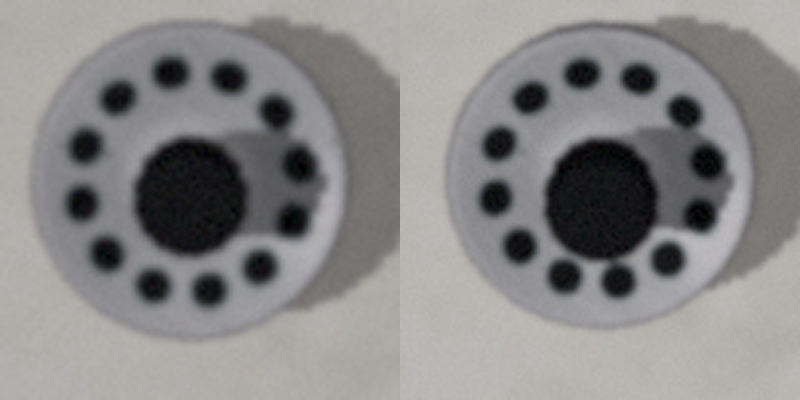

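Both views put the hole ring centre at (0.5293, -0.2787) with its plane at about z = 0.034. The hole phase is 9.9° mod 30. Next I grip the knob.

```bash
python3 -m creep '[{"slide":[-2.5,-6.5,-40],"yaw":0,"jaw":85},{"slide":[-2.5,-6.5,-80],"yaw":0,"jaw":85},{"slide":[-2.5,-6.5,-110],"yaw":0,"jaw":85},{"slide":[-2.5,-6.5,-120],"yaw":0,"jaw":85},{"slide":[-2.5,-6.5,-128],"yaw":0,"jaw":70},{"slide":[-2.5,-6.5,-128],"yaw":0,"jaw":50},{"slide":[-2.5,-6.5,-128],"yaw":0,"jaw":36},{"slide":[-2.5,-6.5,-128],"yaw":0,"jaw":20},{"slide":[-2.5,-6.5,-128],"yaw":0,"jaw":20},{"slide":[-2.5,-6.5,-128],"yaw":0,"jaw":20},{"slide":[-2.5,-6.5,-128],"yaw":0,"jaw":20},{"slide":[-2.5,-6.5,-128],"yaw":0,"jaw":20},{"slide":[-2.5,-6.5,-128],"yaw":0,"jaw":20}]' 30
python3 - <<'E'
from h import *
print(env.sense()['contact_force'],env.sense()['wrist_torque'])
E
```

```text
time_s: 4.6
position: [0.5298, -0.2796, 0.0405]
ee_rot: [[0.0, -1.0, 0.004], [-1.0, -0.0, -0.001], [0.001, -0.004, -1.0]]
contact_force: [1.6, 1.2, 6.7]
width: 0.0294
grip_force: 32.5
[1.5636835  1.2498186  6.71620977] [ 0.39739595 -0.25962746  0.04751448]
```

```bash
python3 -m creep '[{"slide":[0,0,20],"yaw":0,"jaw":20},{"slide":[0,0,50],"yaw":0,"jaw":20},{"slide":[0,0,85],"yaw":0,"jaw":20},{"slide":[0,0,120],"yaw":0,"jaw":20},{"slide":[0,0,145],"yaw":0,"jaw":20},{"slide":[0,0,145],"yaw":0,"jaw":20},{"slide":[0,0,145],"yaw":0,"jaw":20}]'
cat > ring.py <<'E'
from h import *
def ring(dz):
    """hole ring of the held rotor; dz = rotor underside height"""
    s=env.sense();c=shot('wrist');z=dz+.034
    g=proj(c,[*s['position'][:2],z]);r=.046*c['mtx'][0][0]/(c['xyz'][2]-z);x,y=map(int,g);w=int(1.3*r);y0=max(0,y-w)
    im=cv2.resize(c['pixels'][y0:y+w,x-w:x+w],None,fx=4,fy=4,interpolation=cv2.INTER_CUBIC).max(2)
    cv2.imwrite('pics/ring.png',c['pixels'][:,:,::-1])
    k,l,st,ce=cv2.connectedComponentsWithStats((im<75).astype(np.uint8))
    P=np.array([plane(c,*(ce[j]/4+[x-w-.375,y0-.375]),z)[:2] for j in range(1,k) if st[j,4]>60])
    d=np.hypot(*(P-s['position'][:2]).T);P=P[(d>.026)&(d<.038)]
    for _ in range(3):
        q=np.linalg.lstsq(np.c_[2*P,np.ones(len(P))],(P**2).sum(1),rcond=None)[0]
        d=np.hypot(*(P-q[:2]).T);k=abs(d-np.median(d))<.001;
        if k.sum()<5:break
        P=P[k]
    print('tcp',s['position'],'n',len(P),'c',q[:2],'r',np.hypot(*(P-q[:2]).T).mean(),'ang',np.degrees(np.arctan2(P[:,1]-q[1],P[:,0]-q[0])).round(1)%30,'F',s['contact_force'].round(1),s['wrist_torque'].round(2))
if __name__=='__main__':
    import sys;ring(float(sys.argv[1]))
E
python3 ring.py .145
```

```text
time_s: 5.18
position: [0.5282, -0.279, 0.185]
ee_rot: [[-0.001, -1.0, 0.003], [-1.0, 0.001, -0.0], [0.0, -0.003, -1.0]]
contact_force: [0.3, 0.2, -3.9]
width: 0.029
grip_force: 31.7
tcp [ 0.52821897 -0.27904768  0.18500221] n 5 c [ 0.52677066 -0.27850885] r 0.03184922941642264 ang [ 9.8  9.8  9.9  9.8 10.1] F [ 0.3  0.2 -3.9] [0.05 0.11 0.  ]
```

The rotor is held, with about 3.9 N of weight on the wrist. I carry it over the spindle and pre-turn it -12°, which lines up a hole azimuth with the pins.

```bash
python3 -m creep '[{"slide":[-28,40,0],"yaw":0,"jaw":20},{"slide":[-28,80,0],"yaw":-2,"jaw":20},{"slide":[-28,120,0],"yaw":-4,"jaw":20},{"slide":[-28,160,0],"yaw":-6,"jaw":20},{"slide":[-28,200,0],"yaw":-8,"jaw":20},{"slide":[-28,240,0],"yaw":-10,"jaw":20},{"slide":[-28,275,0],"yaw":-12,"jaw":20},{"slide":[-28,305,0],"yaw":-12,"jaw":20},{"slide":[-28,330,0],"yaw":-12,"jaw":20},{"slide":[-28,346,0],"yaw":-12,"jaw":20},{"slide":[-28,346,0],"yaw":-12,"jaw":20},{"slide":[-28,346,0],"yaw":-12,"jaw":20},{"slide":[-28,346,0],"yaw":-12,"jaw":20}]'
python3 ring.py .145;python3 ring.py .145
```

```text
time_s: 6.32
position: [0.4988, 0.0663, 0.1819]
ee_rot: [[-0.208, -0.978, -0.003], [-0.978, 0.208, -0.001], [0.002, 0.002, -1.0]]
contact_force: [-0.1, -1.3, -2.8]
width: 0.0292
grip_force: 31.7
tcp [0.49880068 0.06633966 0.18190923] n 6 c [0.49748505 0.06903903] r 0.034936304749828485 ang [27.6  1.  23.9  4.4 20.7 14.6] F [-0.1 -1.3 -2.8] [-0.01  0.05  0.02]
tcp [0.49907433 0.06608391 0.18224561] n 6 c [0.49772416 0.06871966] r 0.03485530966836286 ang [27.6  0.8 24.1  4.2 21.  14.4] F [-0.2 -0.1 -3.7] [-0.08 -0.06 -0.01]
```

View pics/ring.png

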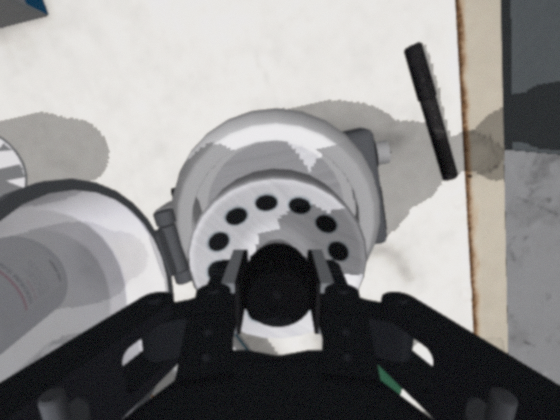

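The held rotor is over the bowl, with five clean holes at (219,241), (236,216), (266,202), (300,206), (326,223) and (339,250). I'll fit its centre from those.

```bash
cat > ring2.py <<'E'
from h import *
from scipy.optimize import least_squares
def ring(dz,rot):
    s=env.sense();c=shot('wrist');z=dz+.034;R=.0319
    k,l,st,ce=cv2.connectedComponentsWithStats((cv2.resize(c['pixels'],None,fx=4,fy=4,interpolation=cv2.INTER_CUBIC).max(2)<75).astype(np.uint8))
    P=np.array([plane(c,*(ce[j]/4-.375),z)[:2] for j in range(1,k) if 1500<st[j,4]<8000 and .7<st[j,2]/st[j,3]<1.6])
    d=np.hypot(*(P-s['position'][:2]).T);P=P[(d>.027)&(d<.037)]
    q=least_squares(lambda q:np.hypot(*(P-q).T)-R,s['position'][:2],loss='soft_l1',f_scale=.0005).x
    print('tcp',s['position'].round(4),'n',len(P),'c',q.round(4),'res',(np.hypot(*(P-q).T)-R).round(4),'ang',(np.degrees(np.arctan2(P[:,1]-q[1],P[:,0]-q[0]))%30).round(1),'F',s['contact_force'].round(1))
if __name__=='__main__':
    import sys;ring(float(sys.argv[1]),0)
E
python3 ring2.py .142
```

```text
tcp [0.4993 0.066  0.1825] n 5 c [0.498  0.0655] res [-0.     -0.0001  0.      0.0002  0.0001] ang [27.7 27.1 27.9 27.5 27.8] F [-0.1  0.8 -3.9]
```

The phase is right at -2.3° against -2.0° wanted. I shift (+1.5, +1.8) mm and lower to just above the pins.

```bash
python3 -m creep '[{"slide":[1.5,1.8,0],"yaw":0,"jaw":20},{"slide":[1.5,1.8,-15],"yaw":0,"jaw":20},{"slide":[1.5,1.8,-30],"yaw":0,"jaw":20},{"slide":[1.5,1.8,-40],"yaw":0,"jaw":20},{"slide":[1.5,1.8,-48],"yaw":0,"jaw":20},{"slide":[1.5,1.8,-55],"yaw":0,"jaw":20},{"slide":[1.5,1.8,-60],"yaw":0,"jaw":20},{"slide":[1.5,1.8,-60],"yaw":0,"jaw":20},{"slide":[1.5,1.8,-60],"yaw":0,"jaw":20}]'
python3 ring2.py .082
```

```text
time_s: 7.22
position: [0.5015, 0.0686, 0.1234]
ee_rot: [[-0.208, -0.978, -0.0], [-0.978, 0.208, -0.0], [0.0, 0.0, -1.0]]
contact_force: [-0.7, 0.5, -3.7]
width: 0.0292
grip_force: 31.7
tcp [0.5015 0.0686 0.1234] n 5 c [0.5003 0.0683] res [-0.0001 -0.0001  0.      0.0003  0.0002] ang [27.7 27.  28.1 27.2 28.3] F [-0.7  0.5 -3.7]
```

```bash
python3 -m creep '[{"slide":[-0.7,-0.6,-2],"yaw":0,"jaw":20},{"slide":[-0.7,-0.6,-4],"yaw":0,"jaw":20},{"slide":[-0.7,-0.6,-6],"yaw":0,"jaw":20},{"slide":[-0.7,-0.6,-7],"yaw":0,"jaw":20},{"slide":[-0.7,-0.6,-7],"yaw":0,"jaw":20},{"slide":[-0.7,-0.6,-7],"yaw":0,"jaw":20}]'
python3 -m creep '[{"slide":[0,0,-0.7],"yaw":0,"jaw":20},{"slide":[0,0,-1.4],"yaw":0,"jaw":20},{"slide":[0,0,-2],"yaw":0,"jaw":20},{"slide":[0,0,-2],"yaw":0,"jaw":20}]'
```

```text
time_s: 7.77
position: [0.5007, 0.0682, 0.1163]
ee_rot: [[-0.208, -0.978, 0.0], [-0.978, 0.208, 0.0], [-0.0, -0.0, -1.0]]
contact_force: [-0.4, 0.5, -4.2]
width: 0.0292
grip_force: 31.6
time_s: 8.1
position: [0.5008, 0.068, 0.1146]
ee_rot: [[-0.208, -0.978, 0.0], [-0.978, 0.208, -0.0], [0.0, -0.0, -1.0]]
contact_force: [-1.0, 0.1, 2.4]
width: 0.0293
grip_force: 32.1
```

It touches at exactly the pin-rest height with about 6 N, so it isn't in a slot at this angle. I lift slightly, turn +30° to the next candidate and press lightly again.

```bash
python3 -m creep '[{"slide":[0,0,1.5],"yaw":0,"jaw":20},{"slide":[0,0,1.5],"yaw":5,"jaw":20},{"slide":[0,0,1.5],"yaw":11,"jaw":20},{"slide":[0,0,1.5],"yaw":17,"jaw":20},{"slide":[0,0,1.5],"yaw":23,"jaw":20},{"slide":[0,0,1.5],"yaw":28,"jaw":20},{"slide":[0,0,1.5],"yaw":30,"jaw":20},{"slide":[0,0,1.5],"yaw":30,"jaw":20},{"slide":[0,0,0.7],"yaw":30,"jaw":20},{"slide":[0,0,0],"yaw":30,"jaw":20},{"slide":[0,0,0],"yaw":30,"jaw":20},{"slide":[0,0,0],"yaw":30,"jaw":20}]'
```

```text
time_s: 9.1
position: [0.5007, 0.068, 0.1145]
ee_rot: [[0.308, -0.951, 0.0], [-0.951, -0.308, -0.0], [0.0, -0.0, -1.0]]
contact_force: [-1.6, -1.1, 1.5]
width: 0.0291
grip_force: 32.2
```

```bash
python3 -m creep '[{"slide":[0,0,1.5],"yaw":0,"jaw":20},{"slide":[0,0,1.5],"yaw":5,"jaw":20},{"slide":[0,0,1.5],"yaw":11,"jaw":20},{"slide":[0,0,1.5],"yaw":17,"jaw":20},{"slide":[0,0,1.5],"yaw":23,"jaw":20},{"slide":[0,0,1.5],"yaw":28,"jaw":20},{"slide":[0,0,1.5],"yaw":30,"jaw":20},{"slide":[0,0,1.5],"yaw":30,"jaw":20},{"slide":[0,0,0.7],"yaw":30,"jaw":20},{"slide":[0,0,0],"yaw":30,"jaw":20},{"slide":[0,0,0],"yaw":30,"jaw":20},{"slide":[0,0,0],"yaw":30,"jaw":20}]'
```

```text
time_s: 10.1
position: [0.5006, 0.068, 0.1144]
ee_rot: [[0.742, -0.67, 0.0], [-0.67, -0.742, -0.0], [0.0, 0.0, -1.0]]
contact_force: [-2.2, -1.4, 0.2]
width: 0.0288
grip_force: 32.1
```

```bash
python3 -m creep '[{"slide":[-0.5,-0.3,1.5],"yaw":0,"jaw":20},{"slide":[-0.5,-0.3,1.5],"yaw":-5,"jaw":20},{"slide":[-0.5,-0.3,1.5],"yaw":-10,"jaw":20},{"slide":[-0.5,-0.3,1.5],"yaw":-15,"jaw":20},{"slide":[-0.5,-0.3,1.5],"yaw":-15,"jaw":20},{"slide":[-0.5,-0.3,1.5],"yaw":-15,"jaw":20},{"slide":[-0.5,-0.3,0.7],"yaw":-15,"jaw":20},{"slide":[-0.5,-0.3,0],"yaw":-15,"jaw":20},{"slide":[-0.5,-0.3,0],"yaw":-15,"jaw":20},{"slide":[-0.5,-0.3,0],"yaw":-15,"jaw":20}]'
```

```text
time_s: 10.93
position: [0.5001, 0.0678, 0.1142]
ee_rot: [[0.545, -0.838, -0.0], [-0.838, -0.545, 0.0], [-0.0, 0.0, -1.0]]
contact_force: [0.0, 1.1, -2.4]
width: 0.0291
grip_force: 31.7
```

```bash
python3 -m creep '[{"slide":[0,0,-0.4],"yaw":0,"jaw":20},{"slide":[0,0,-0.8],"yaw":0,"jaw":20},{"slide":[0,0,-0.8],"yaw":0,"jaw":20},{"slide":[0,0,-0.8],"yaw":0,"jaw":20}]'; python3 ring2.py .074
```

```text
time_s: 11.27
position: [0.5002, 0.0678, 0.1135]
ee_rot: [[0.544, -0.839, 0.0], [-0.839, -0.544, 0.0], [0.0, -0.0, -1.0]]
contact_force: [1.1, 0.4, -3.3]
width: 0.029
grip_force: 31.8
tcp [0.5002 0.0678 0.1135] n 5 c [0.4987 0.0673] res [-0.     -0.      0.      0.0001  0.    ] ang [12.8 12.9 12.8 13.  12.7] F [ 1.1  0.4 -3.3]
```

The force fell while it moved down, so the pins are in the slots. I continue gently.

```bash
python3 -m creep '[{"slide":[0,0,-0.7],"yaw":0,"jaw":20},{"slide":[0,0,-1.4],"yaw":0,"jaw":20},{"slide":[0,0,-2],"yaw":0,"jaw":20},{"slide":[0,0,-2],"yaw":0,"jaw":20},{"slide":[0,0,-2],"yaw":0,"jaw":20}]'
```

```text
time_s: 11.73
position: [0.5005, 0.0681, 0.1117]
ee_rot: [[0.544, -0.839, 0.001], [-0.839, -0.544, 0.0], [0.0, -0.001, -1.0]]
contact_force: [0.4, 2.6, -1.1]
width: 0.0292
grip_force: 31.9
```

```bash
python3 -m creep '[{"slide":[0,0.4,0],"yaw":0,"jaw":20},{"slide":[0,0.4,-0.5],"yaw":0,"jaw":20},{"slide":[0,0.4,-1],"yaw":0,"jaw":20},{"slide":[0,0.4,-1],"yaw":0,"jaw":20}]'
```

```text
time_s: 12.07
position: [0.5005, 0.0684, 0.1106]
ee_rot: [[0.544, -0.839, 0.001], [-0.839, -0.544, 0.0], [0.0, -0.001, -1.0]]
contact_force: [2.2, 2.8, -0.1]
width: 0.0293
grip_force: 32.1
```

```bash
python3 -m creep '[{"slide":[0.5,0.5,0],"yaw":0,"jaw":20},{"slide":[0.5,0.5,0],"yaw":0,"jaw":20},{"slide":[0.5,0.5,-0.4],"yaw":0,"jaw":20},{"slide":[0.5,0.5,-0.8],"yaw":0,"jaw":20},{"slide":[0.5,0.5,-0.8],"yaw":0,"jaw":20}]'
```

```text
time_s: 12.48
position: [0.5007, 0.0687, 0.1097]
ee_rot: [[0.544, -0.839, 0.0], [-0.839, -0.544, -0.0], [0.0, -0.0, -1.0]]
contact_force: [-0.4, 2.0, 0.8]
width: 0.0292
grip_force: 32.1
```

```bash
python3 -m creep '[{"slide":[0,0.5,0],"yaw":0,"jaw":20},{"slide":[0,0.5,-0.5],"yaw":0,"jaw":20},{"slide":[0,0.5,-0.5],"yaw":0,"jaw":20}]'; python3 ring2.py .069
```

```text
time_s: 12.73
position: [0.5006, 0.0689, 0.1093]
ee_rot: [[0.544, -0.839, 0.0], [-0.839, -0.544, -0.0], [0.0, 0.0, -1.0]]
contact_force: [0.4, 0.5, 0.7]
width: 0.029
grip_force: 32.2
tcp [0.5006 0.0689 0.1093] n 5 c [0.4991 0.0686] res [-0.0001 -0.      0.      0.0001  0.0001] ang [12.8 12.6 13.  12.7 13. ] F [0.4 0.5 0.7]
```

It's at the home height with about 4.5 N and little side force. I open the fingers, rise, and check the seating.

```bash
python3 -m creep '[{"slide":[0,0,0],"yaw":0,"jaw":30},{"slide":[0,0,0],"yaw":0,"jaw":38},{"slide":[0,0,0],"yaw":0,"jaw":55},{"slide":[0,0,0],"yaw":0,"jaw":65},{"slide":[0,0,0],"yaw":0,"jaw":65},{"slide":[0,0,0],"yaw":0,"jaw":65},{"slide":[0,0,30],"yaw":0,"jaw":65},{"slide":[0,0,60],"yaw":0,"jaw":65},{"slide":[0,0,90],"yaw":0,"jaw":65},{"slide":[-30,-20,120],"yaw":-15,"jaw":65},{"slide":[-50,-30,140],"yaw":-20,"jaw":65},{"slide":[-50,-30,140],"yaw":-25,"jaw":65},{"slide":[-50,-30,140],"yaw":-28,"jaw":65},{"slide":[-50,-30,140],"yaw":-28,"jaw":65}]'
python3 - <<'E'
from h import *
import pickle
from scipy.optimize import least_squares
c=shot('wrist','w5.png');t=shot('top','t5.png')
pickle.dump((c,t),open('c5.pkl','wb'))
k,l,st,ce=cv2.connectedComponentsWithStats((cv2.resize(c['pixels'],None,fx=4,fy=4,interpolation=cv2.INTER_CUBIC).max(2)<75).astype(np.uint8))
for z in (.103,.108):
    P=np.array([plane(c,*(ce[j]/4-.375),z)[:2] for j in range(1,k) if 300<st[j,4]<8000]);d=np.hypot(*(P-[.4995,.0675]).T);P=P[(d>.027)&(d<.037)]
    q=least_squares(lambda q:np.hypot(*(P-q[:2]).T)-q[2],[.4995,.0675,.032],loss='soft_l1',f_scale=.0005).x
    print(z,len(P),q.round(4),(np.degrees(np.arctan2(P[:,1]-q[1],P[:,0]-q[0]))%30).round(1))
a=np.zeros((420,800,3),np.uint8);a[:,:560]=c['pixels'][:,:,::-1];a[:360,560:]=cv2.resize(t['pixels'][120:240,140:220,::-1],(240,360));cv2.imwrite('pics/m5.png',a)
E
```

```text
time_s: 13.95
position: [0.4504, 0.039, 0.25]
ee_rot: [[0.082, -0.997, 0.002], [-0.997, -0.082, 0.001], [-0.001, -0.002, -1.0]]
contact_force: [-0.2, 1.1, -0.7]
width: 0.0651
grip_force: 0.0
0.103 9 [0.4997 0.0678 0.0318] [12.9 13.2 13.  12.7 13.2 12.7 13.4 13.8 13.3]
0.108 9 [0.4989 0.0661 0.0312] [12.9 13.2 13.  12.7 13.2 12.7 13.4 13.8 13.3]
```

View pics/m5.png

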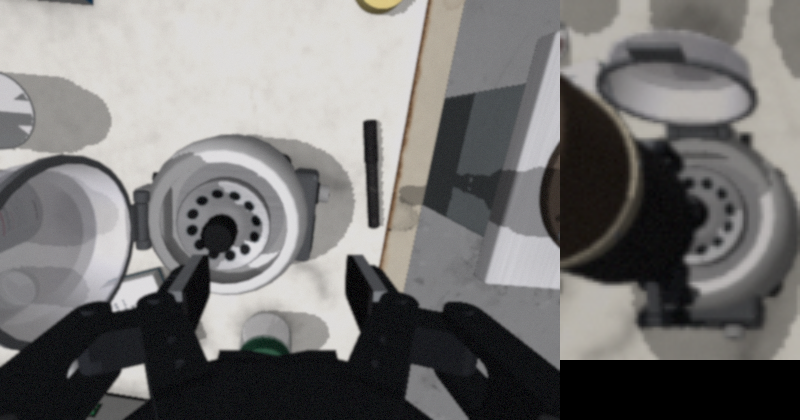

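The hole ring sits at (0.4997, 0.0678), over the flange axis, with its radius right for the seated height, so the rotor is home. The cover is still open at the left. Now I locate the tab and hinge.

```bash
python3 - <<'E'
from h import *
import pickle
cs=pickle.load(open('c0.pkl','rb'));t,s=cs['top'],cs['scene'];w1=pickle.load(open('w1.pkl','rb'));w2=pickle.load(open('w2.pkl','rb'))
print('tab',tri((t,172,136),(s,276,68)))
h=plane(w1,197,205,.105);h2=plane(t,186,164.5,.105);pn=plane(w1,337,196,.08)
for q in(h,h2):print('hinge',q,np.degrees(np.arctan2(q[1]-.0675,q[0]-.4995)))
print('panel',pn,np.degrees(np.arctan2(.0675-pn[1],.4995-pn[0])))
print('jars',plane(t,183,95,.17),plane(t,222,100,.15),plane(t,122,125,.1))
for yaw in(3,6,9):
  a=np.radians(yaw);u=np.array([np.cos(a),np.sin(a)])
  for th in(1.75,1.9):
    r=.079-.166*np.cos(th);p=[*(np.array([.4997,.0675])+u*r),.1055+.166*np.sin(th)]
    print(yaw,th,np.round(p,3),'t',proj(t,p).round(1),'s',proj(s,p).round(1),'w1',proj(w1,p).round(1))
E
```

```text
tab (array([0.61176712, 0.06534221, 0.26679988]), [np.float64(0.0003081698028410064), np.float64(0.00030816980284081055)])
hinge [0.57879008 0.06617521 0.105     ] -0.9572148263613546
hinge [0.57839823 0.06740897 0.105     ] -0.06610920800163743
panel [0.4167284 0.0616268 0.08     ] 4.058715513730534
jars [0.75374996 0.06811895 0.17      ] [ 0.75021692 -0.03366141  0.15      ] [0.68977474 0.25389631 0.1       ]
3 1.75 [0.608 0.073 0.269] t [168.5 137. ] s [273.2  66.4] w1 [ 85.3 279.1]
3 1.9 [0.632 0.074 0.263] t [169.1 128.1] s [281.7  67. ] w1 [ 54.  276.4]
6 1.75 [0.608 0.079 0.269] t [166.1 137.2] s [272.1  65.7] w1 [ 87.5 287.3]
6 1.9 [0.632 0.081 0.263] t [166.2 128.3] s [280.3  66.1] w1 [ 56.9 286.1]
9 1.75 [0.607 0.084 0.269] t [163.7 137.4] s [270.9  65. ] w1 [ 90.1 295.3]
9 1.9 [0.631 0.088 0.263] t [163.4 128.6] s [278.8  65.2] w1 [ 60.3 295.6]
```

The tab's outer edge is at (0.612, 0.066, 0.267). That puts the cover at about 1.78 rad and the hinge at (0.579, 0.067). I go up, over and behind the tab with shut fingers.

```bash
python3 -m creep '[{"slide":[0,0,40],"yaw":7,"jaw":0},{"slide":[0,0,80],"yaw":14,"jaw":0},{"slide":[0,10,120],"yaw":21,"jaw":0},{"slide":[10,28,125],"yaw":28,"jaw":0},{"slide":[45,28,125],"yaw":35,"jaw":0},{"slide":[80,28,125],"yaw":42,"jaw":0},{"slide":[115,28,125],"yaw":49,"jaw":0},{"slide":[150,28,125],"yaw":56,"jaw":0},{"slide":[180,28,125],"yaw":63,"jaw":0},{"slide":[205,28,125],"yaw":70,"jaw":0},{"slide":[215,28,125],"yaw":77,"jaw":0},{"slide":[215,28,125],"yaw":85,"jaw":0},{"slide":[215,28,125],"yaw":85,"jaw":0},{"slide":[215,28,100],"yaw":85,"jaw":0},{"slide":[215,28,60],"yaw":85,"jaw":0},{"slide":[215,28,25],"yaw":85,"jaw":0},{"slide":[215,28,3],"yaw":85,"jaw":0},{"slide":[215,28,3],"yaw":85,"jaw":0},{"slide":[215,28,3],"yaw":85,"jaw":0}]'
```

```text
time_s: 15.63
position: [0.6652, 0.067, 0.2516]
ee_rot: [[1.0, -0.001, -0.002], [-0.001, -1.0, -0.001], [-0.002, 0.001, -1.0]]
contact_force: [-0.7, 0.0, 0.9]
width: 0.0003
grip_force: 0.0
```

```bash
python3 -m creep '[{"slide":[-20,0,0],"yaw":0,"jaw":0},{"slide":[-35,0,1],"yaw":0,"jaw":0},{"slide":[-50,0,3],"yaw":0,"jaw":0},{"slide":[-60,0,5],"yaw":0,"jaw":0},{"slide":[-70,0,6],"yaw":0,"jaw":0},{"slide":[-84,0,5],"yaw":0,"jaw":0},{"slide":[-98,0,3],"yaw":0,"jaw":0},{"slide":[-112,0,1],"yaw":0,"jaw":0},{"slide":[-125,0,-2],"yaw":0,"jaw":0},{"slide":[-138,0,-9],"yaw":0,"jaw":0},{"slide":[-151,0,-16],"yaw":0,"jaw":0},{"slide":[-164,0,-24],"yaw":0,"jaw":0},{"slide":[-177,0,-33],"yaw":0,"jaw":0},{"slide":[-177,0,-33],"yaw":0,"jaw":0}]'
python3 - <<'E'
from h import *
c=shot('scene');cv2.imwrite('pics/s6.png',cv2.resize(c['pixels'][50:200,170:330,::-1],(640,600)))
E
```

```text
time_s: 16.8
position: [0.4867, 0.067, 0.2193]
ee_rot: [[1.0, -0.0, -0.0], [-0.0, -1.0, 0.001], [-0.0, -0.001, -1.0]]
contact_force: [-0.3, -0.2, -0.3]
width: 0.0001
grip_force: 0.0
```

View pics/s6.png

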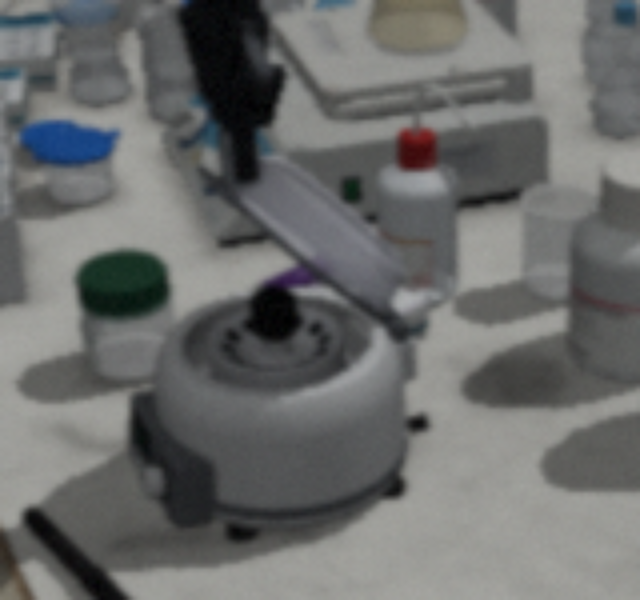

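The cover has followed to about 0.8 rad, with the fingertips on the tab at about (245,170) in the crop. I keep following the arc down.

```bash
python3 -m creep '[{"slide":[-13,0,-12],"yaw":0,"jaw":0},{"slide":[-25,0,-24],"yaw":0,"jaw":0},{"slide":[-35,0,-36],"yaw":0,"jaw":0},{"slide":[-44,0,-47],"yaw":0,"jaw":0},{"slide":[-51,0,-57],"yaw":0,"jaw":0},{"slide":[-56,0,-67],"yaw":0,"jaw":0},{"slide":[-60,0,-77],"yaw":0,"jaw":0},{"slide":[-63,0,-86],"yaw":0,"jaw":0},{"slide":[-64,0,-94],"yaw":0,"jaw":0},{"slide":[-65,0,-100],"yaw":0,"jaw":0},{"slide":[-65,0,-104],"yaw":0,"jaw":0},{"slide":[-65,0,-106],"yaw":0,"jaw":0},{"slide":[-65,0,-106],"yaw":0,"jaw":0}]'
```

```text
time_s: 17.93
position: [0.4236, 0.067, 0.1129]
ee_rot: [[1.0, -0.0, -0.001], [-0.0, -1.0, -0.001], [-0.001, 0.001, -1.0]]
contact_force: [1.0, 0.8, -0.4]
width: -0.0
grip_force: 0.0
```

```bash
python3 -m creep '[{"slide":[0,0,-0.8],"yaw":0,"jaw":0},{"slide":[0,0,-1.6],"yaw":0,"jaw":0},{"slide":[0,0,-2.4],"yaw":0,"jaw":0},{"slide":[0,0,-2.4],"yaw":0,"jaw":0}]'
```

```text
time_s: 18.27
position: [0.4239, 0.0672, 0.1114]
ee_rot: [[1.0, -0.0, 0.001], [-0.0, -1.0, 0.0], [0.001, -0.0, -1.0]]
contact_force: [-1.6, -0.1, 4.9]
width: -0.0003
grip_force: 3.0
```

```bash
python3 -m creep '[{"slide":[0,0,-0.7],"yaw":0,"jaw":0},{"slide":[0,0,-1.2],"yaw":0,"jaw":0},{"slide":[0,0,-1.2],"yaw":0,"jaw":0}]'
python3 -m creep '[{"slide":[0,0,10],"yaw":0,"jaw":0},{"slide":[0,0,40],"yaw":0,"jaw":0},{"slide":[-10,0,80],"yaw":0,"jaw":0},{"slide":[-10,40,120],"yaw":0,"jaw":0},{"slide":[-10,80,150],"yaw":0,"jaw":0},{"slide":[-10,120,150],"yaw":0,"jaw":0},{"slide":[-10,160,150],"yaw":0,"jaw":0},{"slide":[-10,200,150],"yaw":0,"jaw":0},{"slide":[-10,200,150],"yaw":0,"jaw":0},{"slide":[-10,200,150],"yaw":0,"jaw":0}]'
python3 - <<'E'
from h import *
# grey tab edges in top view along centrifuge x axis, shut tab outer edge expected at x=.413,z=.108; compare scene/top dark pixels
s,t=shot('scene'),shot('top')
for n,c in(('scene',s),('top',t)):
    for z,r in((.108,.166),(.108+.166*.05,.1658)): print(n,proj(c,[.579-r,.067,z]).round(1))
    m=c['pixels'].max(2)
    x,y=proj(c,[.413,.067,.108]).astype(int);print(m[y-8:y+9,x-8:x+9])
E
```

```text
time_s: 18.52
position: [0.4239, 0.0672, 0.1112]
ee_rot: [[1.0, 0.0, 0.001], [0.0, -1.0, 0.0], [0.001, -0.0, -1.0]]
contact_force: [-8.0, -0.3, 19.5]
width: -0.0001
grip_force: 9.3
time_s: 19.35
position: [0.4136, 0.2703, 0.2593]
ee_rot: [[1.0, 0.003, -0.0], [0.003, -1.0, -0.0], [-0.0, 0.0, -1.0]]
contact_force: [-0.5, -0.4, 0.2]
width: -0.0001
grip_force: 0.0
scene [207.2 141.7]
scene [206.9 138.9]
[[120 121 125 130 130 128 131 130 129 122 119 112 103  88  62  57  65]
 [127 127 129 127 127 128 129 130 131 128 128 120 101  79  58  60  69]
 [122 120 118 114 112 116 115 116 116 117 116  99  79  62  49  58  64]
 [113 113 110 113 111 107 106  97  95  93  78  64  51  47  43  50  64]
 [111 109 109 109 111 106  93  81  79  75  65  50  45  46  42  50  62]
 [112 111 110 109 113 108  89  69  67  66  58  47  42  44  45  44  58]
 [110 112 112 110 110 108  92  71  63  67  67  55  43  38  42  41  46]
 [111 110 111 113 114 111 102  89  73  74  74  68  50  52  48  43  42]
 [109 111 115 116 115 112 112 106  91  74  66  67  59  61  53  45  46]
 [112 111 115 117 116 118 114 111 101  79  65  65  68  68 
[... 1054 characters left out ...]
 71  67  68  68  68  74  83  80  71  70  71  72  76  70  64]
 [ 59  60  59  61  59  61  60  63  68  68  65  64  64  64  64  62  60]
 [ 60  58  59  60  60  60  59  61  61  61  62  61  62  61  59  62  59]
 [ 57  58  59  57  56  57  58  57  58  57  59  58  60  59  60  58  57]
 [ 38  38  36  37  40  39  42  44  45  42  42  43  42  47  47  49  47]
 [ 19  22  24  21  19  26  25  25  26  25  26  26  27  34  41  39  42]
 [ 34  34  39  41  37  36  38  45  40  37  34  36  40  40  41  45  45]
 [ 76  76  84  91  86  75  85  98  87  82  74  79  88  85  76  73  73]
 [106 109 111 112 112 108 112 117 112 110 107 109 111 110 107 106 106]
 [114 115 118 117 116 118 121 118 116 116 116 115 116 117 116 114 115]]
```

The tab met a hard stop at z = 0.1112 against 0.111 expected, rising only 0.2 mm per 15 N, so the cover is shut. The arm is clear of everything.

```bash
python3 -c "
from bench import env
print(env.hand_in())"
```

```text
the job is handed in; nothing more can be done
None
```

I seated the rotor on the spindle, let it go, shut the cover and handed the job in after about 19 s of robot time; `env.hand_in()` returned no verdict, so whether it passed is not confirmed.

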